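# Put the cleaned microscope objectives back in their colour-coded canisters

## Task

The four microscope objectives on the rubber mat have been cleaned: put each one away in the open canister base whose colour matches its ring, standing upright and flat on the pad inside, with the canisters still level on their tray. They are precision optics, so keep them upright and set them down gently, without dropping or toppling any, and leave the oil bottle and the grey canister cover standing where they are.

Things in the scene. Friction and masses are not known exactly. Their poses are not given: they have to be found in the camera images.
- objective_red: 4x microscope objective with a broad red ring, upright on a 3 mm dark rubber mat, 52 mm tall, 0.16 kg. Origin: centre of its underside; z up its axis. Brass thread d 29 mm to z 5 mm, straight barrel d 34 mm to z 45 mm (its top 6 mm and the shoulder above are the ring), dark nose d 20 mm. Grip the barrel with the TCP 34 mm above the underside: the fingertips then stay above the canister's rim
- objective_yellow: 10x microscope objective with a broad yellow ring, upright on a 3 mm dark rubber mat, 56 mm tall, 0.16 kg. Origin: centre of its underside; z up its axis. Brass thread d 29 mm to z 5 mm, straight barrel d 34 mm to z 45 mm (its top 6 mm and the shoulder above are the ring), dark nose d 20 mm. Grip the barrel with the TCP 34 mm above the underside: the fingertips then stay above the canister's rim
- objective_green: 20x microscope objective with a broad green ring, upright on a 3 mm dark rubber mat, 60 mm tall, 0.16 kg. Origin: centre of its underside; z up its axis. Brass thread d 29 mm to z 5 mm, straight barrel d 34 mm to z 45 mm (its top 6 mm and the shoulder above are the ring), dark nose d 20 mm. Grip the barrel with the TCP 34 mm above the underside: the fingertips then stay above the canister's rim
- objective_blue: 40x microscope objective with a broad blue ring, upright on a 3 mm dark rubber mat, 64 mm tall, 0.16 kg. Origin: centre of its underside; z up its axis. Brass thread d 29 mm to z 5 mm, straight barrel d 34 mm to z 45 mm (its top 6 mm and the shoulder above are the ring), dark nose d 20 mm. Grip the barrel with the TCP 34 mm above the underside: the fingertips then stay above the canister's rim
- canister_red: open base of a storage canister: shallow round red plastic cup, 0.12 kg, loose on the white tray (tray floor 4 mm, tray rim 14 mm above the bench). Outside d 68 mm, height 16 mm; well d 52 mm with a flat black pad as its floor, 6 mm above the origin and 10 mm below the rim. Origin: centre of its underside; z up
- canister_yellow: open base of a storage canister: shallow round yellow plastic cup, 0.12 kg, loose on the white tray (tray floor 4 mm, tray rim 14 mm above the bench). Outside d 68 mm, height 16 mm; well d 52 mm with a flat black pad as its floor, 6 mm above the origin and 10 mm below the rim. Origin: centre of its underside; z up
- canister_green: open base of a storage canister: shallow round green plastic cup, 0.12 kg, loose on the white tray (tray floor 4 mm, tray rim 14 mm above the bench). Outside d 68 mm, height 16 mm; well d 52 mm with a flat black pad as its floor, 6 mm above the origin and 10 mm below the rim. Origin: centre of its underside; z up
- canister_blue: open base of a storage canister: shallow round blue plastic cup, 0.12 kg, loose on the white tray (tray floor 4 mm, tray rim 14 mm above the bench). Outside d 68 mm, height 16 mm; well d 52 mm with a flat black pad as its floor, 6 mm above the origin and 10 mm below the rim. Origin: centre of its underside; z up
- oil: small white plastic bottle of immersion oil with a black nozzle, upright among the objectives on the mat, 28 mm diameter, 66 mm tall, 0.06 kg. Origin: centre of its underside, z up. A bystander
- cover: grey round canister cover standing closed end up among the canisters on the tray, 54 mm diameter, 62 mm tall, 0.05 kg. Origin: centre of its underside, z up. A bystander
Mind the look-alikes: they are no part of the job. What is shaped like the canister_green but orange is not meant.

How it is judged:
By the outcome, as a careful person would: the job done as asked, in the order asked, and still so for the second after the job is handed in, with the robot touching nothing.
It also fails if it takes over 120 s, if anything falls off the work surface, if the arm or the gripper's body presses on something with over 40 N, if the wrist force passes 120 N, or if a joint passes its speed limit or range.

## Robot

A 6-joint arm with a two-finger parallel gripper is mounted at the origin on the work surface. World frame = base frame: x ahead of the robot, y to its left, z up, the work surface at z = 0. Lengths are in mm, angles in rad, forces in N, time in s.
With the tool pointing down it reaches from about 275 to 825 mm from the base axis. Payload 5.2 kg.
Tool frame: the origin (TCP) lies between the finger pads, 19 mm behind the fingertips; this is the grasp point; z points along the fingers, y is the direction in which the jaws open and shut (so a half turn about z gives the same grasp; the last joint's range is limited). The gripper opens to 93 mm and grips with 3 to 60 N. Pads are 15 mm wide; open, the fingers measure 128 mm over their backs; the gripper's body (75 mm by 188 mm) begins 65 mm behind the grasp point.
Start: joints at [-1.519, 0.259, 1.535, -0, 1.348, -0.203], TCP at [138.65, -532.242, 237.453] pointing down, gripper open.
Joint ranges: [-3.14, 3.14], [-0.91, 2.08], [0.19, 2.58], [-1.22, 4.36], [0.22, 2.71], [-3.12, 3.12]. Speed limits (rad/s): [2.57, 2.57, 3.14, 3.14, 3.14, 3.14].

## Interface

Orientations are given as [roll, pitch, yaw] about the fixed x, y, z axes, in that order (R = Rz(yaw) Ry(pitch) Rx(roll)).
In Python, from bench import robot gives the robot as it stands. The module is installed in compiled form; this text tells all that it offers. Calls block until the motion is done:
- robot.move_ptp(position, orientation): joint-space move of the TCP to a pose.
- robot.move_linear(position, ori=None, speed=150, f_stop=None): straight line of the TCP; ori=None keeps the orientation; speed is the mean speed in mm/s. With f_stop (N) it stops when the force on the tool has changed by that much, and returns True; else False.
- robot.move_j(angles): joint-space move.
- robot.move_gripper(opening): opening from 0.0 (shut) to 1.0 (fully open); the grip force is fixed at half the most; returns when the fingers have stopped.
- robot.sleep(seconds).
- robot.inverse_kinematics(position, orientation): joint angles nearest the present ones, or None.
- robot.get_image(name): name is "side" or "top"; returns a dict with "img" (400x640x3 uint8, blue, green, red), "fovy" (degrees; the focal length in pixels is half the picture's height over the tangent of half this angle, whatever the lens; pixels are square), "cx", "cy" (the principal point, pixels), "k1" (the pictures are not rectified: a ray, as slopes to the right and down, at radius r is drawn at 1 + k1 r^2 times it, then the intrinsics apply), "eye" and "orientation" of the camera in the world. Camera axes: x right, y down, z forward; pixel columns grow to the right and rows downward; lengths in mm; the calibration is good to about 2 mm. A picture is of the moment at which its call begins. There is no depth.
A pose or a line that the arm cannot do raises robot.MotionError and nothing moves.
- robot.hand_in(): hands the job in, once; it reports no verdict.
Readings, each from a call of its own:
- robot.current_t(): time.
- robot.current_qpos(): joint angles.
- robot.current_joint_vel(): joint speeds.
- robot.current_joint_efforts(): joint torques, N m.
- robot.current_tcp_pos(): TCP position.
- robot.current_eef_rot(): TCP orientation.
- robot.current_contact_force(): force on the tool from outside, world axes, zero at the start.
- robot.current_ft_torque(): the same for the moment, N m.
- robot.current_gripper_width(): opening from 0.0 (shut) to 1.0 (fully open).
Only numpy, scipy, OpenCV 4.12 (cv2) and the standard library are available. Lean on these libraries where they do the work, as an engineer would, in place of code of your own. Each camera call takes 0.05 s, during which the arm holds its last target. There are 200 camera calls.

## Working session

There is one attempt and no reset: what is moved stays moved. The work goes in short steps, each a Python script; the robot and the scene stay as the last script left them, time stands still between calls to the robot, and variables do not carry over. Pictures are saved under pics/ and viewed, about 12 in all and at most 16, crops included, and the job is handed in when it is done.

```bash
mkdir -p pics; ls; python3 - <<'E'
from bench import robot
import cv2
for n in ("top","side"):
    d=robot.get_image(n); cv2.imwrite(f"pics/{n}0.png",d["img"])
    print(n,{k:v for k,v in d.items() if k!="img"})
print(robot.current_t(),robot.current_eef_rot())
E
```

```text
pics
top {'fovy': 52.50137310877389, 'cx': 322.5457446345457, 'cy': 203.0693062218815, 'k1': -0.0655113042104444, 'eye': array([392.49016531, -19.59326423, 962.46658839]), 'orientation': array([-3.07200742,  0.01875124, -1.54637372])}
side {'fovy': 48.15037769442554, 'cx': 328.6474953513065, 'cy': 200.25775724309807, 'k1': -0.12837088566307386, 'eye': array([303.45187712, 629.7652014 , 804.33650646]), 'orientation': array([-2.41884012,  0.0047286 , -2.88723999])}
0.1 [-3.13997731e+00 -3.32429156e-04  2.54804338e-01]
```

View pics/top0.png

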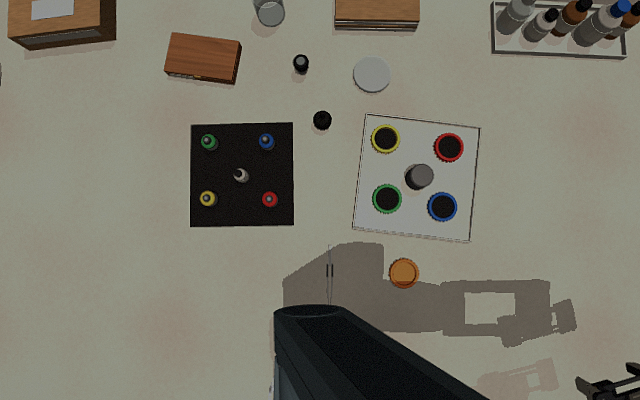

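View pics/side0.png

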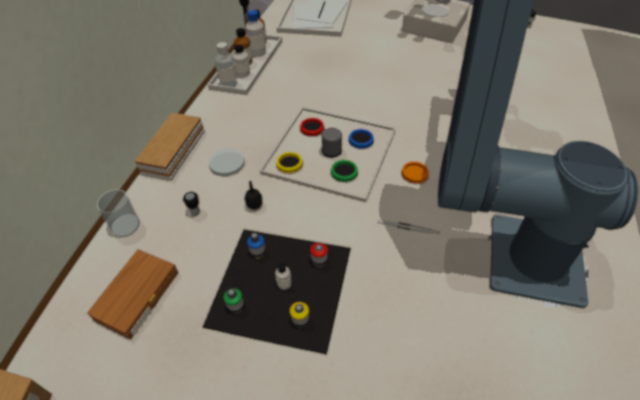

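```bash
cat > h.py <<'E'
import numpy as np, cv2
from scipy.spatial.transform import Rotation as R
from scipy.optimize import least_squares
def cam(d):
    f=200/np.tan(np.radians(d["fovy"]/2))
    return dict(R=R.from_euler("xyz",d["orientation"]).as_matrix(),e=np.array(d["eye"]),f=f,c=np.array([d["cx"],d["cy"]]),k=d["k1"])
def proj(c,P):
    q=(np.atleast_2d(P)-c["e"])@c["R"]; s=q[:,:2]/q[:,2:]
    return c["f"]*s*(1+c["k"]*(s**2).sum(1,keepdims=True))+c["c"]
def tri(cams,uvs):
    """least-squares point from pixels in several views; returns point, rms px"""
    r=least_squares(lambda p:np.concatenate([proj(c,p)[0]-u for c,u in zip(cams,uvs)]),[400,0,30.])
    return r.x,np.sqrt(np.mean(r.fun**2))
def atz(c,uv,z):
    r=least_squares(lambda p:proj(c,[p[0],p[1],z])[0]-uv,[400,0.]); return r.x
HUE=dict(red=(174,6),yellow=(22,34),green=(50,85),blue=(100,125))
def masks(img,col,smin=110,vmin=50):
    h,s,v=cv2.split(cv2.cvtColor(img,cv2.COLOR_BGR2HSV)); a,b=HUE[col]
    m=((h>=a)&(h<=b)) if a<b else ((h>=a)|(h<=b))
    m=(m&(s>=smin)&(v>=vmin)).astype(np.uint8)
    return m
def hullc(pts):
    h=cv2.convexHull(np.asarray(pts,np.float32)); M=cv2.moments(h); return np.array([M["m10"]/M["m00"],M["m01"]/M["m00"]]),M["m00"]
def blob(img,col,box):
    x0,y0,x1,y1=box; s=8
    big=cv2.resize(img[y0:y1,x0:x1],None,fx=s,fy=s,interpolation=cv2.INTER_CUBIC)
    m=masks(big,col); n,l,st,_=cv2.connectedComponentsWithStats(m)
    i=1+np.argmax(st[1:,4]); ys,xs=np.nonzero(l==i)
    c,a=hullc(np.c_[xs,ys]); return (c+.5)/s-.5+[x0,y0],a/s/s
th=np.linspace(0,2*np.pi,48,endpoint=False)
def circ(x,y,z,r): return np.c_[x+r*np.cos(th),y+r*np.sin(th),0*th+z]
E
python3 - <<'E'
from h import *
for n,(m,t) in dict(top=((185,115,300,235),(350,105,485,245)),side=((205,225,355,350),(260,105,440,200))).items():
    im=cv2.imread(f"pics/{n}0.png")
    for tag,b in (("mat",m),("tray",t)):
        for c in HUE:
            p,a=blob(im,c,b); print(n,tag,c,p.round(2),round(a,1))
        s=6 if tag=="mat" and n=="top" else 4
        big=cv2.resize(im[b[1]:b[3],b[0]:b[2]],None,fx=s,fy=s,interpolation=cv2.INTER_CUBIC)
        for c in HUE:
            p,_=blob(im,c,b); q=((p+.5-b[:2])*s).astype(int); cv2.drawMarker(big,tuple(map(int,q)),(255,255,255),0,10)
            cs,_=cv2.findContours(masks(big,c),cv2.RETR_EXTERNAL,2); cv2.drawContours(big,cs,-1,(255,0,255),1)
        cv2.imwrite(f"pics/{n}_{tag}.png",big[:600,:800])
E
```

```text
top mat red [269.06 198.65] 191.1
top mat yellow [207.03 197.79] 189.3
top mat green [207.84 140.75] 167.2
top mat blue [265.72 140.31] 175.5
top tray red [448.18 147.08] 691.0
top tray yellow [384.79 138.72] 679.1
top tray green [386.42 198.39] 669.9
top tray blue [441.82 206.39] 680.6
side mat red [318.38 249.52] 239.0
side mat yellow [298.93 310.28] 306.1
side mat green [232.29 296.11] 249.6
side mat blue [255.17 240.99] 205.2
side tray red [311.66 126.5 ] 359.8
side tray yellow [288.94 162.04] 453.2
side tray green [343.87 170.39] 418.9
side tray blue [360.77 138.29] 354.5
```

View pics/top_mat.png

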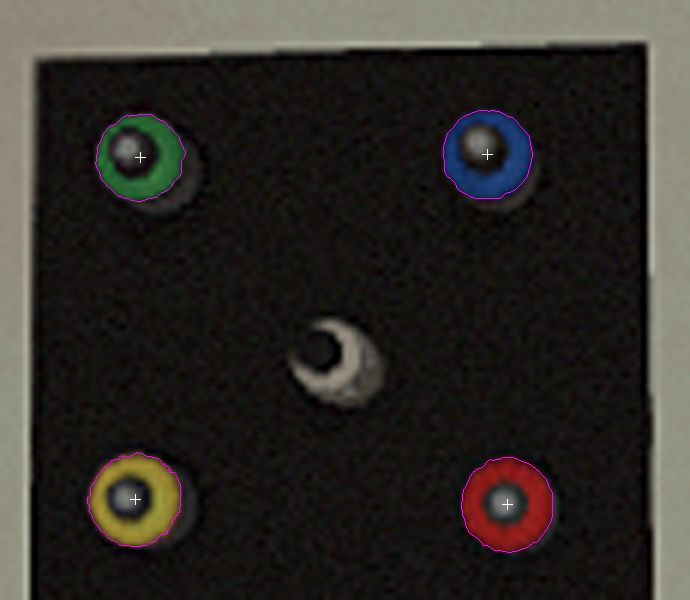

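View pics/side_mat.png

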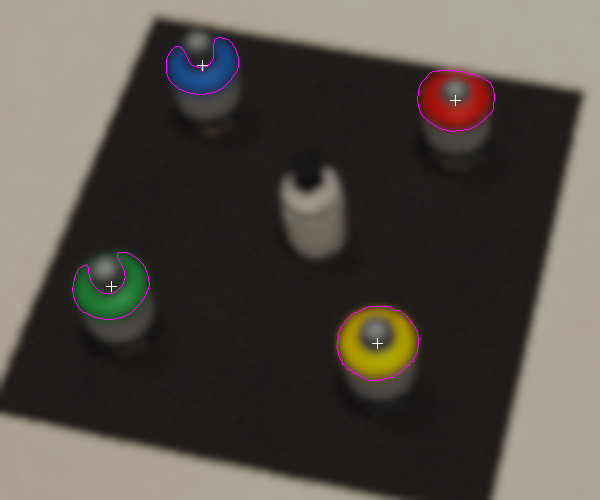

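View pics/top_tray.png

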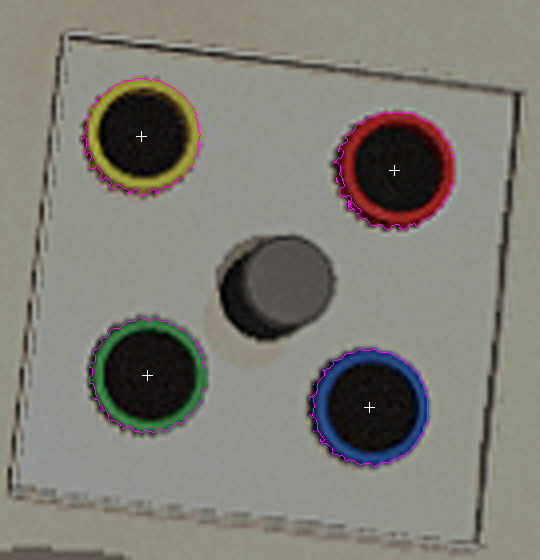

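View pics/side_tray.png

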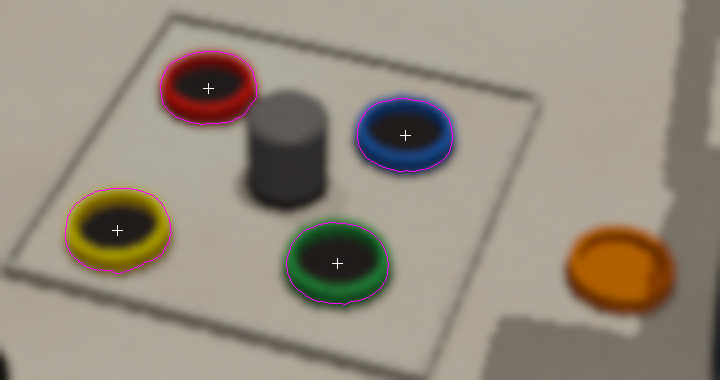

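```bash
cat > fit.py <<'E'
from h import *
def model(kind,p):
    L=[(17,39),(17,45),(11,47)] if kind=="mat" else [(34,0),(34,16)]
    return np.vstack([circ(p[0],p[1],p[2]+z,r) for r,z in L])
def fit(kind,cams,uvs,z=None):
    full=lambda p:p if z is None else [p[0],p[1],z]
    f=lambda p:np.concatenate([hullc(proj(c,model(kind,full(p))))[0]-u for c,u in zip(cams,uvs)])
    r=least_squares(f,[450,0,5.][:3 if z is None else 2],diff_step=1e-3); return r.x,np.abs(r.fun).max()
E
python3 - <<'E'
from fit import *
from bench import robot
import json
boxes=dict(top=dict(mat=(185,115,300,235),tray=(350,105,485,245)),side=dict(mat=(205,225,355,350),tray=(260,105,440,200)))
D={n:robot.get_image(n) for n in boxes}; C={n:cam(D[n]) for n in D}
out={}
for k in("mat","tray"):
  for c in HUE:
    u={n:blob(D[n]["img"],c,boxes[n][k])[0] for n in boxes}
    p,e=fit(k,list(C.values()),list(u.values()))
    z0=3 if k=="mat" else 4
    t,_=fit(k,[C["top"]],[u["top"]],z0); s,_=fit(k,[C["side"]],[u["side"]],z0)
    print(k,c,p.round(1),round(e,2),"top@z",t.round(1),"side@z",s.round(1))
    out[k+c]=[list(t),list(s),list(p)]
json.dump(out,open("pos.json","w"))
# tops of bystanders, top-face centres read from crops
for nm,z,a,b in (("oil nozzle",69,(185+322/6,115+348/6),(205+308/4,225+172/4)),("cover",66,(350+290/4,105+279/4),(260+287/4,105+117/4))):
    a=np.array(a)-.5;b=np.array(b)-.5
    print(nm,tri(list(C.values()),[a,b])[0].round(1),atz(C["top"],a,z).round(1),atz(C["side"],b,z).round(1))
E
```

```text
mat red [462.2 120.7   5.6] 0.43 top@z [463.1   0. ] side@z [475.1   0. ]
mat yellow [460.5 263.4   5.6] 0.53 top@z [461.3   0. ] side@z [492.1   0. ]
mat green [593.  267.7   5.9] 0.5 top@z [592.8   0. ] side@z [652.4   0. ]
mat blue [ 655.9    0.  -187.7] 59.57 top@z [597.2   0. ] side@z [623.6   0. ]
tray red [ 597.  -294.3    7.6] 0.33 top@z [598.8   0. ] side@z [551.2   0. ]
tray yellow [569.9  -0.  147.7] 62.38 top@z [615.3   0. ] side@z [588.2   0. ]
tray green [450.3  -0.  150.8] 65.48 top@z [472.9   0. ] side@z [ 471.2 -152.3]
tray blue [ 455.8 -279.4    7.3] 0.46 top@z [457.5   0. ] side@z [433.1   0. ]
oil nozzle [518.  190.3  62.3] [518.5 189.1] [514.9 194.2]
cover [ 523.2 -221.8   63.6] [ 524.  -221.1] [ 520.9 -219.2]
```

```bash
sed -i 's/r=least_squares(f,\[450,0,5.\]\[:3 if z is None else 2\],diff_step=1e-3)/a=atz(cams[0],uvs[0],30); r=least_squares(f,[a[0],a[1],5.][:3 if z is None else 2],diff_step=[1e-3,1e-3,.1][:3 if z is None else 2])/' fit.py
cat > meas.py <<'E'
from fit import *
from bench import robot
import json
boxes=dict(top=dict(mat=(185,115,300,235),tray=(350,105,485,245)),side=dict(mat=(205,225,355,350),tray=(260,105,440,200)))
D={n:robot.get_image(n) for n in boxes}; C={n:cam(D[n]) for n in D}
out={}
for k in("mat","tray"):
  for c in HUE:
    u={n:blob(D[n]["img"],c,boxes[n][k])[0] for n in boxes}
    p,e=fit(k,list(C.values()),list(u.values()))
    z0=3 if k=="mat" else 4
    t,_=fit(k,[C["top"]],[u["top"]],z0); s,_=fit(k,[C["side"]],[u["side"]],z0)
    print(k,c,p.round(1),round(e,2),"top@z",t.round(1),"side@z",s.round(1))
    out[k+c]=[list(t),list(s),list(p)]
json.dump(out,open("pos.json","w"))
E
python3 meas.py
```

```text
mat red [462.2 120.6   5.5] 0.42 top@z [463.3 121.2] side@z [461.9 118.9]
mat yellow [460.6 263.3   5.7] 0.5 top@z [461.9 264.4] side@z [460.4 262. ]
mat green [593.  267.7   5.9] 0.5 top@z [594.8 268.9] side@z [593.3 266.3]
mat blue [596.4 133.1   5.7] 0.42 top@z [598.  133.7] side@z [596.6 131.3]
tray red [ 597.  -294.3    7.6] 0.33 top@z [ 598.5 -295.3] side@z [ 597.4 -298.6]
tray yellow [ 613.6 -143.8    7.4] 0.22 top@z [ 614.8 -144.2] side@z [ 614.3 -147.1]
tray green [ 471.6 -149.3    6.9] 0.39 top@z [ 472.7 -149.6] side@z [ 471.2 -152.3]
tray blue [ 455.8 -279.3    7.3] 0.46 top@z [ 456.9 -280.1] side@z [ 455.2 -283.3]
```

```bash
cat > act.py <<'E'
from bench import robot
import numpy as np, json, sys
P=json.load(open("pos.json"))
xy=lambda k:np.mean(P[k][:2],axis=0)
O=[np.pi,0,0]
def at(p,z): return [p[0],p[1],z]
def rep(s): print(s,"t%.1f"%robot.current_t(),"tcp",robot.current_tcp_pos().round(1),"w%.3f"%robot.current_gripper_width(),"F",robot.current_contact_force().round(1))
def pick(c):
    p=xy("mat"+c)
    robot.move_ptp(at(p,150),O); robot.move_gripper(.65)
    robot.move_linear(at(p,60),O,speed=120); 
    if robot.move_linear(at(p,37),speed=40,f_stop=8): rep("touched"); robot.move_linear(at(p,150),speed=50); sys.exit()
    robot.move_gripper(0); robot.sleep(.2); rep("grip "+c)
    robot.move_linear(at(p,47),speed=30); robot.move_linear(at(p,150),speed=120); rep("lift")
def place(c):
    q=xy("tray"+c)
    robot.move_ptp(at(q,150),O); robot.sleep(.3); rep("above")
    robot.move_linear(at(q,54),speed=90); robot.sleep(.2)
    s=robot.move_linear(at(q,42),speed=12,f_stop=2.5); rep("down %s"%s)
def release():
    robot.move_gripper(.6); robot.sleep(.2); rep("rel")
    z=robot.current_tcp_pos(); robot.move_linear(at(z,z[2]+25),speed=30); robot.move_linear(at(z,150),speed=150)
E
python3 - <<'E'
from act import *
for k in P: print(k,[np.round(robot.inverse_kinematics(at(xy(k),z),O),2) for z in (150,37)])
pick("red"); place("red")
E
```

```text
matred [array([ 0.02,  0.21,  1.83, -0.  ,  1.1 ,  1.59]), array([ 0.02,  0.37,  1.95, -0.  ,  0.82,  1.59])]
matyellow [array([ 0.31,  0.3 ,  1.7 , -0.  ,  1.14,  1.88]), array([ 0.31,  0.45,  1.82, -0.  ,  0.88,  1.88])]
matgreen [array([ 0.25,  0.5 ,  1.39, -0.  ,  1.25,  1.82]), array([ 0.25,  0.62,  1.5 , -0.  ,  1.03,  1.82])]
matblue [array([ 0.04,  0.44,  1.5 , -0.  ,  1.21,  1.61]), array([ 0.04,  0.56,  1.61, -0.  ,  0.97,  1.61])]
trayred [array([-0.63,  0.53,  1.35, -0.  ,  1.27,  0.94]), array([-0.63,  0.64,  1.45, -0.  ,  1.05,  0.94])]
trayyellow [array([-0.41,  0.47,  1.45, -0.  ,  1.23,  1.16]), array([-0.41,  0.59,  1.56, -0.  ,  1.  ,  1.16])]
traygreen [array([-0.54,  0.24,  1.79, -0.  ,  1.11,  1.04]), array([-0.54,  0.4 ,  1.91, -0.  ,  0.84,  1.04])]
trayblue [array([-0.76,  0.31,  1.69, -0.  ,  1.14,  0.81]), array([-0.76,  0.45,  1.81, -0.  ,  0.88,  0.81])]
grip red t6.0 tcp [462.7 120.   37.1] w0.361 F [ 1.1 -0.3  1.3]
lift t7.5 tcp [462.  120.  149.3] w0.359 F [ 0.1  0.3 -0.8]
above t9.4 tcp [ 598.2 -296.   150.3] w0.359 F [ 0.1 -0.4 -1.6]
down True t11.6 tcp [ 597.8 -296.8   44.2] w0.359 F [-0.   0.8  6. ]
```

```bash
python3 - <<'E'
from act import *
release()
import cv2
a=robot.get_image("top")["img"]; b=robot.get_image("side")["img"]
s=5
A=cv2.resize(a[115:180,415:485],None,fx=s,fy=s,interpolation=2);B=cv2.resize(b[95:160,280:350],None,fx=s,fy=s,interpolation=2)
cv2.imwrite("pics/red1.png",np.hstack([A,B]))
E
```

```text
rel t12.4 tcp [ 597.  -296.2   42.9] w0.600 F [ 0.2 -0.7 -0.6]
```

View pics/red1.png

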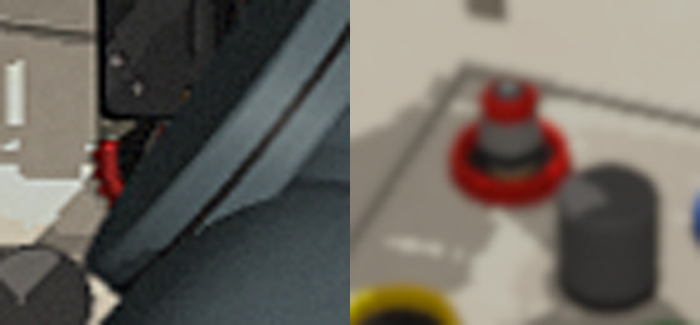

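The side crop shows the red objective upright in the red well (about 510,140 in the crop), roughly central, and the cover is untouched. I'll do the others the same way, with a check that each touches down at the right height before release.

```bash
python3 - <<'E'
from act import *
for c in ("blue","green","yellow"):
    pick(c)
    w=robot.current_gripper_width()
    if not .34<w<.39: print("bad grip"); break
    place(c)
    if not 42.5<robot.current_tcp_pos()[2]<46: print("bad height"); break
    release()
else:
    robot.move_ptp([300,60,250],O); rep("clear")
import cv2
for n,(x0,y0,x1,y1) in dict(top=(350,105,485,245),side=(260,100,400,200)).items():
    im=robot.get_image(n)["img"]; cv2.imwrite(f"pics/{n}_end.png",cv2.resize(im[y0:y1,x0:x1],None,fx=4,fy=4,interpolation=2)); cv2.imwrite(f"pics/{n}_endfull.png",im)
E
```

```text
grip blue t18.5 tcp [597.3 132.5  37.2] w0.360 F [ 0.2 -0.2  0.6]
lift t19.9 tcp [596.6 132.4 149.1] w0.360 F [-0.7  0.3 -2.1]
above t21.9 tcp [ 456.5 -281.1  150. ] w0.360 F [ 0.1  0.1 -1.6]
down True t24.1 tcp [ 456.  -281.6   44.1] w0.361 F [-0.2 -0.6  6.1]
rel t24.9 tcp [ 455.3 -281.    43.3] w0.600 F [-0.8 -0.2  0.1]
grip green t31.3 tcp [594.1 267.6  37.2] w0.363 F [-0.6 -0.7  2. ]
lift t32.8 tcp [593.4 267.4 149. ] w0.366 F [ 0.2 -0.6 -2.3]
above t34.7 tcp [ 472.2 -150.4  149.9] w0.359 F [-1.  -0.9 -2.1]
down True t36.9 tcp [ 471.8 -150.9   44.1] w0.361 F [-0.6  0.9  3.9]
rel t37.7 tcp [ 471.  -150.4   43.4] w0.603 F [ 0.6 -0.1 -0. ]
grip yellow t43.6 tcp [461.2 263.2  37.1] w0.363 F [ 0.6 -1.   1.9]
lift t45.1 tcp [460.6 263.  149.2] w0.361 F [ 0.1 -0.2 -1.3]
above t47.0 tcp [ 614.7 -144.8  150.1] w0.361 F [-0.   0.  -0.5]
down True t49.2 tcp [ 614.4 -145.6   44.2] w0.361 F [0.3 0.3 4.9]
rel t50.0 tcp [ 613.6 -145.2   43.2] w0.602 F [ 0.  -0.2 -0.8]
clear t53.1 tcp [300.9  59.7 250.1] w0.601 F [ 0.9 -0.1 -1. ]
```

View pics/top_end.png

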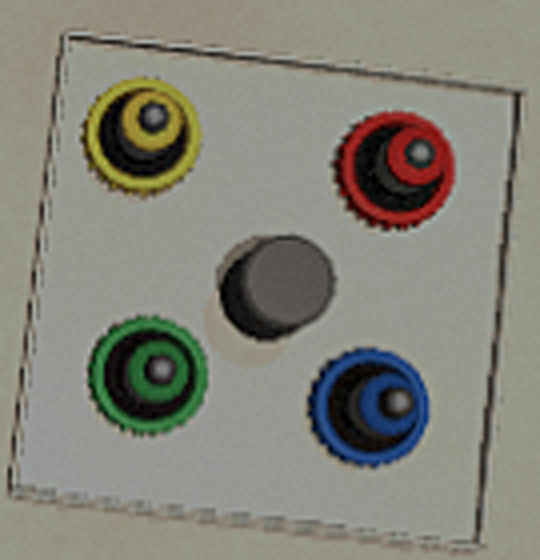

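View pics/side_end.png

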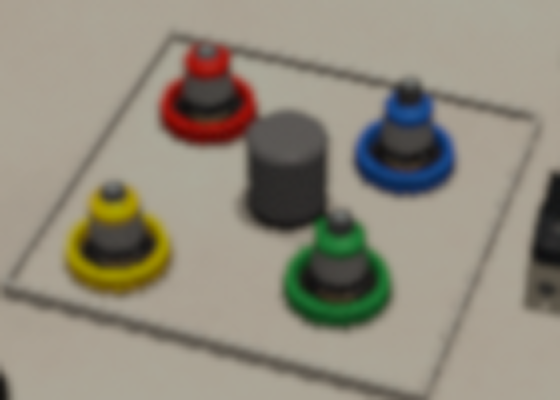

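View pics/side_endfull.png

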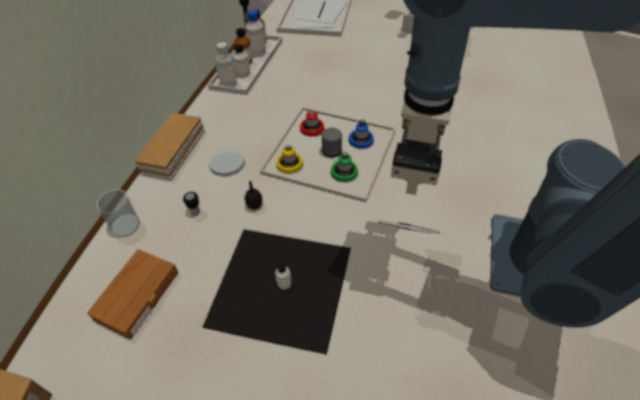

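All four stand upright in their matching wells. The cover (about 331,141) and the oil bottle (about 283,277) are where they were, and the arm is clear.

```bash
python3 -c "
from bench import robot
robot.hand_in()"
```

```text
the job is handed in; nothing more can be done
```

All four objectives are standing upright in the canister bases that match their rings, and I handed the job in at about 53 s of the 120 s allowed.

- **Picking and placing:** I found every position from the top and side views. Each grip closed to about 34 mm, the barrel diameter. Each objective touched down with the TCP at 44.1–44.2 mm, where 44 mm was expected. The contact force stayed at about 6 N or less.
- **Final pictures:** Both views show each objective inside its well with the canisters level. The cover and oil bottle are where they were. I never approached the orange look-alike. It is hidden behind the arm in the final side picture and lies outside the final top crop, so I did not see it again at the end.
- **Disagreements:** The two views differed by 1.5–3.5 mm in position and read heights about 3 mm too high, roughly in line with the stated calibration error. I used the mean of both views for position and the text's heights, which the touchdowns confirmed. After each touchdown the TCP settled about 1 mm lower, on or just before release. I saw no effect of this in the pictures.

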